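# Take the red cover off the radio housing

### The arm

A 6-joint arm with a two-finger parallel gripper is mounted at the origin on the work surface. World frame = base frame: x ahead of the robot, y to its left, z up, the work surface at z = 0. Lengths are in mm, angles in rad, forces in N, time in s.
With the tool pointing down it reaches from about 350 to 875 mm from the base axis. Payload 4.2 kg.
Tool frame: the origin (TCP) lies midway between the tips of the shut fingers; the grasp point (between the pads) lies 19 mm behind it (arm.grip_point_offset is the z of the grasp point in the tool frame, in mm); z points along the fingers, x is the direction in which the jaws open and shut, and the axes are right-handed (so a half turn about z gives the same grasp; the last joint's range is limited). The gripper opens to 85 mm and grips with 20 to 120 N. Pads are 22 mm wide; open, the fingers measure 114 mm over their backs; the gripper's body (76 mm by 85 mm) begins 54 mm behind the grasp point. The pads swing forward as they close: fully open they stand 13 mm farther back than shut.
Start: joints at [-0.909, 0.385, 0.008, 0, -1.194, -0.259], TCP at [245.01, -574.951, 231.312] pointing down, gripper open.
Joint ranges: [-3.14, 3.14], [-1.21, 2.06], [-1.07, 1.41], [-3.16, 2.05], [-2.99, -0.16], [-3.1, 3.1]. Speed limits (rad/s): [2.79, 2.79, 3.14, 3.14, 3.14, 3.14].

### API

Orientations are given as a unit quaternion [x, y, z, w].
In Python, from bench import arm gives the robot as it stands.
- The arm moves only by the shell command python3 -m jog 'ROWS'. ROWS is JSON, a list of rows, each an object of numbers: "hand": the finger opening in mm, from 0 to 85.4; "dx", "dy", "dz": the shift along the tool's x, y, z in mm; "rx", "ry", "rz": the turn, a rotation vector about the tool's x, y, z in rad. A call has 1 to 5 rows; each row shifts and turns the commanded pose from where the row before left it, along the tool's axes as they then stand; what a row does not reach is not made up. A row lasts 1/12 s, in which the tool goes at most 41.7 mm and 7.16 degrees, less where a joint would pass 70% of its speed; a pose out of reach is approached as far as the arm can. A call with a gripper value outside its range is refused whole. The fingers move at their own pace and stop on an object; the grip force is fixed at half the most. Time passes only in rows, so rows that do not move let the fingers close. It gives the time, the measured TCP pose, the force and the opening at its end, in the units of the state.
- arm.read_state(): the state, without advancing time (a new reading comes with each control period).
- arm.get_image(name): name is "scene" or "side" or "wrist"; returns a dict with "img" (400x640x3 uint8, red, green, blue), "depth" (400x640 float32, mm along the optical axis (not along the pixel's ray), 0 where there is no reading), "intrinsics" (3x3 intrinsics, pixels), "R" (3x3) and "t" (3): a world point X has camera coordinates R X + t; the wrist camera has in their place "T_tool_cam" (4x4, takes a point from camera to tool coordinates, whose origin is the TCP and whose axes are the tool frame's). Camera axes: x right, y down, z forward; pixel columns grow to the right and rows downward; lengths in mm; the calibration is good to about 2 mm. A picture is of the moment at which its call begins: read the wrist's pose just before it.
- arm.job_done(): hands the job in, once; it reports no verdict.
The state is a dict: "clock": time; "joints": joint angles; "joint_vel": joint speeds; "joint_efforts": joint torques, N m; "position": TCP position; "ee_rot": TCP orientation; "contact_force": force on the tool from outside, world axes, zero at the start; "wrist_torque": the same for the moment, N m; "gripper_width": finger opening in mm.
Only numpy, scipy, OpenCV 4.12 (cv2) and the standard library are available. Lean on these libraries where they do the work, as an engineer would, in place of code of your own. Each camera call takes 0.05 s, during which the arm holds its last target.

### The job

Take the loose red cover off its radio housing and set it down gently, flat and open side down, in the shallow blue parts tray, without letting it drop. Leave the housing it came from standing where it is, and leave the other radio with the white cover alone.

Things in the scene. Friction and masses are not known exactly. Their poses are not given: they have to be found in the camera images.
- red_cover: Loose red painted cover, a rectangular cap open underneath: 100 mm long (its x), 50 mm wide (its y), 30 mm high, walls 3 mm, about 0.09 kg. Origin at the centre of its open underside, z up, flat top at z = 30 mm. It slips over the top of its housing with 2 mm play on each side, covering the upper 27 mm, and is not fastened: straight up takes it off. Grip it across its 50 mm width.
- radio: Bare aluminium radio housing that wears the red cover at the start: open-topped box 90 mm long (x), 40 mm wide (y), 60 mm high, about 0.6 kg, standing loose on the bench, a circuit board inside. Origin at the centre of its underside, z up. The cover's underside sits 33 mm above this origin, axes alike.
- tray: Shallow blue open plastic tray, fixed to the bench: 210 mm (x) by 170 mm (y) outside, walls 4 mm thick and 18 mm high, floor 4 mm thick. Origin at the centre of its underside on the bench. It is empty; there is room for the cover in the middle.
- white_cover: White cover of the same shape and size as the red one, on an identical housing: to be left alone. Origin at the centre of its open underside, z up. Which of the three places on the bench holds the tray, the red-covered and the white-covered radio changes; a round battery, a screwdriver and a wooden block lie near by.
Things that resemble listed ones, but are neither listed nor needed, are in the scene too. What is shaped like the red_cover but orange or purple is not meant.

How it is judged:
By the outcome, as a careful person would: the job done as asked, in the order asked, and still so for the second after the job is handed in, with the robot touching nothing.
It also fails if it takes over 34 s, if anything falls off the work surface, if the arm or the gripper's body presses on something with over 40 N, if the wrist force passes 120 N, or if a joint passes its speed limit or range.

## Working session

There is one attempt and no reset: what is moved stays moved. The work goes in short steps, Python scripts to look and compute and a shell command to move; the robot and the scene stay as the last step left them, time stands still between calls to the robot, and variables do not carry over. Pictures are saved under pics/ and viewed, and the job is handed in when it is done.

```bash
mkdir -p pics; ls
cat > h.py <<'E'
from bench import arm
import numpy as np, cv2
def snap(n,f):
    d=arm.get_image(n); cv2.imwrite(f'pics/{f}.png',d['img'][:,:,::-1]); np.savez(f'pics/{f}.npz',**d); return d
E
python3 - <<'E'
from h import *
for n in ['scene','side']:
    d=snap(n,n+'0'); print(d['intrinsics'],d['R'],d['t'])
print(arm.read_state())
E
```

```text
pics
[[373.57868723   0.         320.63628874]
 [  0.         373.57868723 205.63730532]
 [  0.           0.           1.        ]] [[ 0.11441585  0.99337352 -0.01086537]
 [ 0.52976623 -0.07026296 -0.84522829]
 [-0.84039084  0.09095141 -0.53429494]] [  11.93521243 -205.25166363 1480.92410947]
[[375.77491082   0.         314.90255644]
 [  0.         375.77491082 199.61504146]
 [  0.           0.           1.        ]] [[-0.76426056 -0.64487954 -0.00601489]
 [-0.48187311  0.57722706 -0.65924747]
 [ 0.42860716 -0.50093843 -0.75190198]] [355.77907333 304.86830859 846.89283285]
{'clock': 0.1, 'joints': array([-9.09413843e-01,  3.85449467e-01,  6.78578129e-03, -3.75339424e-04,
       -1.19398174e+00, -2.58588623e-01]), 'joint_vel': array([-0.00100119, -0.00062379,  0.00341576,  0.00113734,  0.00109494,
       -0.00041323]), 'joint_efforts': array([-6.44721204e-04, -3.93317771e+01,  1.88928902e+01,  4.19793740e+00,
       -2.57624757e-03,  9.26406386e-06]), 'position': array([ 244.79622428, -574.52082251,  230.36715669]), 'ee_rot': array([ 5.51423922e-01,  8.34224654e-01,  4.60862170e-04, -8.20258512e-04]), 'contact_force': array([-0.09642479,  0.53479991, -0.13925626]), 'wrist_torque': array([ 0.07258678, -0.04224617,  0.05159508]), 'gripper_width': 85.52035664484319}
```

View pics/scene0.png

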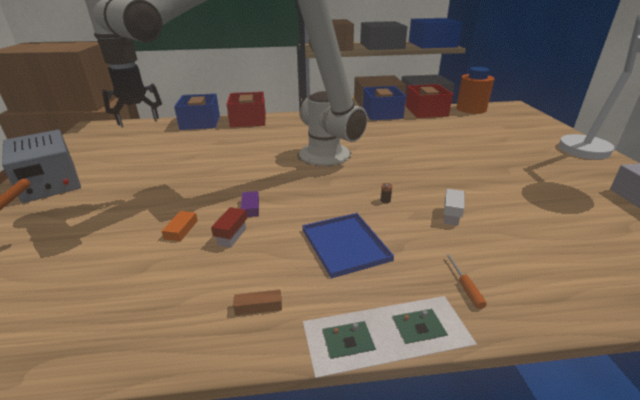

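View pics/side0.png

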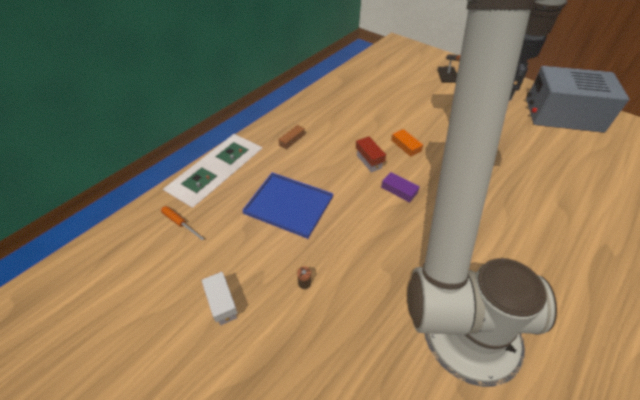

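The scene view shows three cap-like candidates: red at (230,222) on a grey housing, orange at (180,225) and purple at (251,203), both lying on the bench. Red on a housing fits. The tray is at (346,243) and the white-covered radio at (454,205). I'll confirm with a crop and measure.

```bash
cat >> h.py <<'E'
def ray(d,uv,z):
    K,R,t=d['intrinsics'],d['R'],d['t']
    uv=np.atleast_2d(np.asarray(uv,float)); p=np.c_[(uv[:,0]-K[0,2])/K[0,0],(uv[:,1]-K[1,2])/K[1,1],np.ones(len(uv))]
    C=-R.T@t; w=p@R; return C+w*((z-C[2])/w[:,2])[:,None]
def redmask(img,box):
    h=cv2.cvtColor(img,cv2.COLOR_RGB2HSV); m=(((h[...,0]<6)|(h[...,0]>172))&(h[...,1]>150)&(h[...,2]>40)).astype(np.uint8)
    b=np.zeros_like(m);x0,y0,x1,y1=box;b[y0:y1,x0:x1]=1;return m*b
E
python3 - <<'E'
from h import *
L=[]
for n,box in [('scene0',(200,195,260,250)),('side0',(340,125,400,180))]:
    d=np.load(f'pics/{n}.npz'); im=d['img']; x0,y0,x1,y1=box
    c=cv2.resize(im[y0-10:y1+10,x0-30:x1+30],None,fx=5,fy=5,interpolation=cv2.INTER_CUBIC);c=cv2.resize(c,(600,375));L.append(c)
    m=redmask(im,box); ys,xs=np.nonzero(m); z=d['depth'][ys,xs]
    K,R,t=d['intrinsics'],d['R'],d['t']
    # points from depth
    P=np.c_[(xs-K[0,2])/K[0,0]*z,(ys-K[1,2])/K[1,1]*z,z]; W=(P-t)@R
    print(n,len(xs),W[:,2].max(),np.percentile(W[:,2],[10,50,90]))
    top=W[W[:,2]>86]; r=cv2.minAreaRect(top[:,:2].astype(np.float32)); print('top',len(top),r)
    # tray
    h=cv2.cvtColor(im,cv2.COLOR_RGB2HSV); b=((abs(h[...,0].astype(int)-115)<12)&(h[...,1]>120)&(h[...,2]>50)).astype(np.uint8)
    tb=np.zeros_like(b); q=(295,205,400,280) if 'scene' in n else (235,165,340,245); tb[q[1]:q[3],q[0]:q[2]]=b[q[1]:q[3],q[0]:q[2]]
    cs=max(cv2.findContours(tb,0,2)[0],key=cv2.contourArea)[:,0]
    print('tray',cv2.minAreaRect(ray(d,cs,10)[:,:2].astype(np.float32)))
cv2.imwrite('pics/crop.png',cv2.resize(np.vstack(L),(480,600))[:,:,::-1])
E
```

```text
scene0 370 617.8954260270782 [61.61616516 63.31908236 64.51165945]
top 2 ((1351.9249267578125, -160.9698486328125), (0.0, 0.0), 0.0)
tray ((583.1907348632812, -18.7159423828125), (190.4006805419922, 151.38780212402344), 14.840944290161133)
side0 269 839.9040354046683 [61.59400199 63.85488193 66.02270047]
top 1 ((55.8314208984375, 477.69757080078125), (0.0, 0.0), 0.0)
tray ((580.4951782226562, -16.06085205078125), (204.80154418945312, 168.01870727539062), 14.729351997375488)
```

View pics/crop.png

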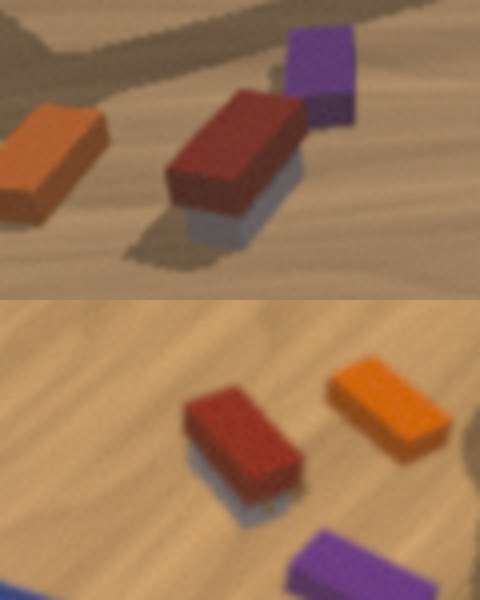

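The crop confirms it: the red cap sits on a grey housing, while orange and purple lie free on the bench. The top is at about 63 mm, as described. Next I'll fit the top's rectangle.

Run:
```python
from h import *
for n,box in [('scene0',(200,195,260,250)),('side0',(340,125,400,180))]:
    d=np.load(f'pics/{n}.npz'); im=d['img']
    m=redmask(im,box); k,lab,st,_=cv2.connectedComponentsWithStats(m); i=1+st[1:,4].argmax(); ys,xs=np.nonzero(lab==i); z=d['depth'][ys,xs]
    K,R,t=d['intrinsics'],d['R'],d['t']
    W=(np.c_[(xs-K[0,2])/K[0,0]*z,(ys-K[1,2])/K[1,1]*z,z]-t)@R
    s=abs(W[:,2]-63)<4
    print(n,len(xs),s.sum(),W[s].mean(0),cv2.minAreaRect(W[s,:2].astype(np.float32)))
    # brightness split top/side
    h=cv2.cvtColor(im,cv2.COLOR_RGB2HSV)[ys,xs,2]; th,_=cv2.threshold(h.reshape(-1,1),0,255,cv2.THRESH_OTSU); b=h>th
    P=ray(d,np.c_[xs[b],ys[b]],63)[:,:2]; print('otsu',th,b.sum(),P.mean(0),cv2.minAreaRect(P.astype(np.float32)))
    b=d['depth'];h=cv2.cvtColor(im,cv2.COLOR_RGB2HSV);q=(295,205,400,280) if 'scene' in n else (235,165,340,245)
    mm=((abs(h[...,0].astype(int)-115)<15)&(h[...,1]>90)).astype(np.uint8)[q[1]:q[3],q[0]:q[2]]
    ys,xs=np.nonzero(mm);xs+=q[0];ys+=q[1];P=ray(d,np.c_[xs,ys],10)[:,:2].astype(np.float32);print('tray',P.mean(0),cv2.minAreaRect(P))
```

```text
scene0 369 365 [ 511.49843535 -315.72409907   63.17497481] ((508.5248718261719, -315.5188903808594), (47.776309967041016, 97.3985366821289), 66.4588394165039)
otsu 112.0 337 [ 509.14401774 -316.17844561] ((507.54461669921875, -314.9261779785156), (44.82944107055664, 93.84983825683594), 64.74497985839844)
tray [589.9454   -15.736609] ((579.6583862304688, -12.414207458496094), (218.111328125, 170.33328247070312), 14.671802520751953)
side0 262 252 [ 502.14585328 -312.85856711   63.90591923] ((503.2425231933594, -313.1598205566406), (46.257999420166016, 92.20637512207031), 68.08290100097656)
otsu 134.0 234 [ 503.42034544 -315.59113688] ((504.8914489746094, -315.4590148925781), (40.75217056274414, 90.77017974853516), 68.86905670166016)
tray [577.25574  -12.787661] ((581.0597534179688, -15.905685424804688), (208.0626220703125, 173.10653686523438), 14.6237211227417)
```

```bash
python3 -m jog '[{"dx":15.2,"dy":38},{"dx":15.2,"dy":38},{"dx":15.2,"dy":38},{"dx":15.2,"dy":38},{"dx":15.2,"dy":38}]'; python3 -m jog '[{"dx":15.2,"dy":38},{"dx":15.2,"dy":38},{"dx":15.2,"dy":38},{"rz":0.12},{"rz":0.12}]'; python3 -m jog '[{"rz":0.12},{"rz":0.12},{"rz":0.12},{"rz":0.12},{"rz":0.08}]'
```

```text
$[0]: bad value
$[0]: bad value
$[0]: bad value
```

```bash
python3 -m jog '[{"hand":85,"dx":15.2,"dy":38,"dz":0,"rx":0,"ry":0,"rz":0}]'
```

```text
clock: 0.18
position: [270.9, -548.6, 230.0]
ee_rot: [0.554, 0.832, -0.0, -0.001]
contact_force: [1.5, 0.2, 0.8]
gripper_width: 85.1
```

```bash
python3 -m jog '[{"hand":85,"dx":15.2,"dy":38,"dz":0,"rx":0,"ry":0,"rz":0},{"hand":85,"dx":15.2,"dy":38,"dz":0,"rx":0,"ry":0,"rz":0},{"hand":85,"dx":15.2,"dy":38,"dz":0,"rx":0,"ry":0,"rz":0},{"hand":85,"dx":15.2,"dy":38,"dz":0,"rx":0,"ry":0,"rz":0},{"hand":85,"dx":15.2,"dy":38,"dz":0,"rx":0,"ry":0,"rz":0}]'; python3 -m jog '[{"hand":85,"dx":15.2,"dy":38,"dz":0,"rx":0,"ry":0,"rz":0},{"hand":85,"dx":0,"dy":0,"dz":0,"rx":0,"ry":0,"rz":0.12},{"hand":85,"dx":0,"dy":0,"dz":0,"rx":0,"ry":0,"rz":0.12},{"hand":85,"dx":0,"dy":0,"dz":0,"rx":0,"ry":0,"rz":0.12},{"hand":85,"dx":0,"dy":0,"dz":0,"rx":0,"ry":0,"rz":0.12}]';python3 -m jog '[{"hand":85,"dx":0,"dy":0,"dz":0,"rx":0,"ry":0,"rz":0.12},{"hand":85,"dx":0,"dy":0,"dz":0,"rx":0,"ry":0,"rz":0.12},{"hand":85,"dx":0,"dy":0,"dz":0,"rx":0,"ry":0,"rz":0.08},{"hand":85,"dx":0,"dy":0,"dz":0,"rx":0,"ry":0,"rz":0}]'
cat > w.py <<'E'
from h import *
import sys
from scipy.spatial.transform import Rotation as Ro
s=arm.read_state(); d=snap('wrist',sys.argv[1])
T=np.eye(4);T[:3,:3]=Ro.from_quat(s['ee_rot']).as_matrix();T[:3,3]=s['position']
M=np.linalg.inv(T@d['T_tool_cam']); d['R'],d['t']=M[:3,:3],M[:3,3]
np.savez(f'pics/{sys.argv[1]}.npz',**d)
x=T[:3,0];print('clock',s['clock'],'pos',s['position'].round(1),'yaw x',np.degrees(np.arctan2(x[1],x[0])).round(2),'tilt',T[:3,2].round(4),'F',s['contact_force'].round(2),'w',s['gripper_width'].round(1))
E
python3 w.py w1
```

```text
clock: 0.6
position: [419.8, -399.9, 231.0]
ee_rot: [0.551, 0.834, 0.0, -0.0]
contact_force: [1.0, 0.3, 0.8]
gripper_width: 85.0
clock: 1.02
position: [448.1, -372.1, 230.7]
ee_rot: [0.736, 0.677, -0.0, -0.001]
contact_force: [-0.5, -0.4, 0.7]
gripper_width: 85.1
clock: 1.35
position: [447.8, -372.6, 230.8]
ee_rot: [0.833, 0.553, -0.0, -0.001]
contact_force: [-0.1, -0.0, -0.7]
gripper_width: 84.5Traceback (most recent call last):
  File "w.py", line 8, in <module>
    x=T[:3,0];print('clock',s['clock'],'pos',s['position'].round(1),'yaw x',np.degrees(np.arctan2(x[1],x[0])).round(2),'tilt',T[:3,2].round(4),'F',s['contact_force'].round(2),'w',s['gripper_width'].round(1))
                                                                                                                                                                                   ^^^^^^^^^^^^^^^^^^^^^^^^
AttributeError: 'float' object has no attribute 'round'
```

View pics/w1.png

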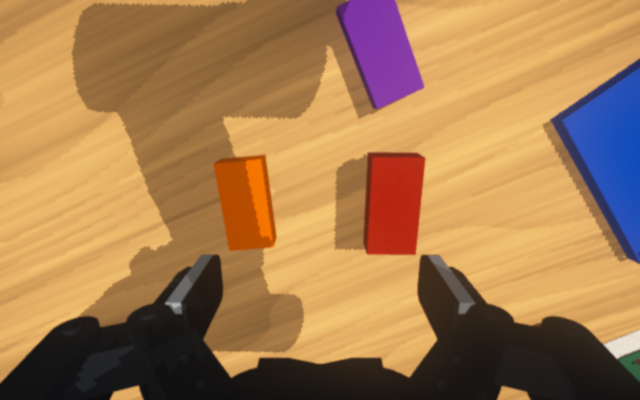

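The wrist view shows the red cover's top at (395,203), orange to its left at (245,203), purple at (380,50) and the tray at the right edge. The image axes are nearly aligned with the cover.

```bash
sed -i "s/s\['gripper_width'\].round(1)/round(s['gripper_width'],1)/" w.py
cat > m.py <<'E'
from h import *
import sys
d=np.load(f'pics/{sys.argv[1]}.npz'); im=d['img'];h=cv2.cvtColor(im,cv2.COLOR_RGB2HSV); H=h[...,0].astype(int)
for nm,m,z in [('red',((H<5)|(H>172))&(h[...,1]>170)&(h[...,2]>170),63),('orange',(H>6)&(H<14)&(h[...,1]>200),15),('purple',(H>128)&(H<150)&(h[...,1]>80),15)]:
    c=max(cv2.findContours(m.astype(np.uint8),0,1)[0],key=cv2.contourArea); r=cv2.minAreaRect(c); print(nm,'px',np.round(cv2.boxPoints(r)).tolist())
    P=ray(d,cv2.boxPoints(r),z)[:,:2]; e=[P[1]-P[0],P[2]-P[1]]
    print('  centre',P.mean(0).round(1),[(np.linalg.norm(q).round(1),np.degrees(np.arctan2(q[1],q[0])).round(1)) for q in e]); print(P.round(0).tolist())
E
python3 - <<'E'
from h import *
from scipy.spatial.transform import Rotation as Ro
d=dict(np.load('pics/w1.npz'));print(d['T_tool_cam'].round(3))
E
python3 w.py w2; python3 m.py w2
```

```text
[[ 1.00000e+00 -2.00000e-03 -0.00000e+00 -2.04000e-01]
 [ 2.00000e-03  9.57000e-01  2.89000e-01 -7.33140e+01]
 [-0.00000e+00 -2.89000e-01  9.57000e-01 -1.43152e+02]
 [ 0.00000e+00  0.00000e+00  0.00000e+00  1.00000e+00]]
clock 1.4 pos [ 447.8 -372.6  230.8] yaw x 67.34 tilt [-8.e-04  6.e-04 -1.e+00] F [0.5  0.16 0.24] w 84.7
red px [[367.0, 252.0], [373.0, 156.0], [423.0, 159.0], [417.0, 255.0]]
  centre [ 504.8 -317.4] [(np.float64(98.5), np.float64(156.5)), (np.float64(46.6), np.float64(63.8))]
[[539.0, -359.0], [449.0, -320.0], [469.0, -278.0], [562.0, -313.0]]
orange px [[213.0, 159.0], [264.0, 152.0], [277.0, 245.0], [226.0, 252.0]]
  centre [ 455.5 -466.8] [(np.float64(56.2), np.float64(75.3)), (np.float64(109.1), np.float64(-17.4))]
[[396.0, -476.0], [411.0, -422.0], [515.0, -455.0], [500.0, -514.0]]
purple px [[334.0, 6.0], [388.0, -15.0], [429.0, 87.0], [375.0, 109.0]]
  centre [ 363.5 -270.9] [(np.float64(53.4), np.float64(86.7)), (np.float64(102.5), np.float64(4.2))]
[[310.0, -300.0], [314.0, -247.0], [416.0, -239.0], [414.0, -297.0]]
```

```bash
python3 -m jog '[{"hand":85,"dx":37.2,"dy":15.6,"dz":0,"rx":0,"ry":0,"rz":0},{"hand":85,"dx":37.2,"dy":15.6,"dz":0,"rx":0,"ry":0,"rz":0},{"hand":85,"dx":0,"dy":0,"dz":40,"rx":0,"ry":0,"rz":0},{"hand":85,"dx":0,"dy":0,"dz":40,"rx":0,"ry":0,"rz":0},{"hand":85,"dx":0,"dy":0,"dz":20,"rx":0,"ry":0,"rz":0}]';python3 -m jog '[{"hand":85,"dx":0,"dy":0,"dz":0,"rx":0,"ry":0,"rz":0}]'; python3 w.py w3; python3 m.py w3
```

```text
clock: 1.87
position: [503.7, -314.2, 126.7]
ee_rot: [0.832, 0.555, -0.001, -0.003]
contact_force: [0.1, 0.7, -0.7]
gripper_width: 84.8
clock: 1.95
position: [502.2, -314.4, 125.5]
ee_rot: [0.832, 0.554, -0.003, -0.005]
contact_force: [-0.1, -0.1, -0.5]
gripper_width: 85.0
clock 1.95 pos [ 502.2 -314.4  125.5] yaw x 67.3 tilt [-0.0109  0.0048 -0.9999] F [-0.1  -0.1  -0.46] w 85.0
red px [[279.0, 144.0], [356.0, 144.0], [356.0, 286.0], [279.0, 286.0]]
  centre [ 504.7 -317.4] [(np.float64(47.1), np.float64(67.2)), (np.float64(98.0), np.float64(-21.1))]
[[450.0, -320.0], [469.0, -277.0], [560.0, -312.0], [539.0, -361.0]]
orange px [[61.0, 154.0], [147.0, 135.0], [177.0, 269.0], [91.0, 288.0]]
  centre [ 456.3 -469.2] [(np.float64(69.0), np.float64(79.4)), (np.float64(111.6), np.float64(-17.9))]
[[397.0, -484.0], [409.0, -416.0], [516.0, -450.0], [503.0, -527.0]]
purple px [[261.0, 0.0], [332.0, -31.0], [364.0, 43.0], [294.0, 74.0]]
  centre [ 387.8 -271.7] [(np.float64(50.6), np.float64(88.3)), (np.float64(50.6), np.float64(4.6))]
[[362.0, -298.0], [363.0, -248.0], [414.0, -244.0], [413.0, -297.0]]
```

View pics/w3.png

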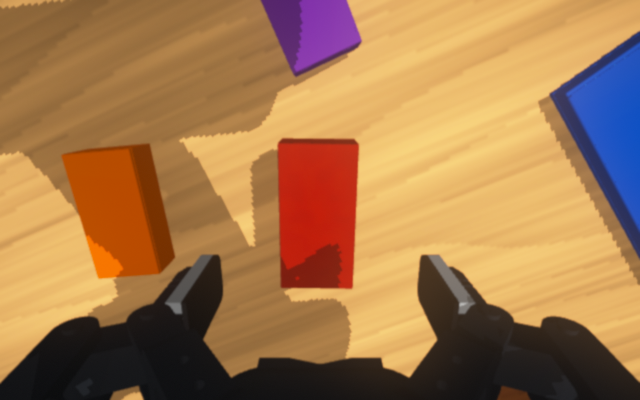

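The wrist view shows the cover top at (317,215), upright and centred between the fingers (x about -2 mm) with both flanks clear. Next I'll descend.

```bash
python3 -m jog '[{"hand":85,"dx":-1.8,"dy":3.0,"dz":20,"rx":0,"ry":0,"rz":0},{"hand":85,"dx":0,"dy":0,"dz":20,"rx":0,"ry":0,"rz":0},{"hand":85,"dx":0,"dy":0,"dz":20,"rx":0,"ry":0,"rz":0},{"hand":85,"dx":0,"dy":0,"dz":0,"rx":0,"ry":0,"rz":0},{"hand":85,"dx":0,"dy":0,"dz":0,"rx":0,"ry":0,"rz":0}]'; python3 w.py w4; python3 m.py w4 | head -3
```

```text
clock: 2.42
position: [508.4, -319.8, 72.7]
ee_rot: [0.832, 0.554, 0.0, 0.001]
contact_force: [0.6, 0.6, -0.2]
gripper_width: 85.3
clock 2.4167 pos [ 508.4 -319.8   72.7] yaw x 67.29 tilt [ 0.0012 -0.0011 -1.    ] F [ 0.55  0.58 -0.21] w 85.3
red px [[269.0, 141.0], [375.0, 141.0], [375.0, 279.0], [269.0, 279.0]]
  centre [ 491.8 -312. ] [(np.float64(47.9), np.float64(67.2)), (np.float64(70.5), np.float64(-20.1))]
[[450.0, -320.0], [469.0, -276.0], [535.0, -300.0], [514.0, -351.0]]
```

View pics/w4.png

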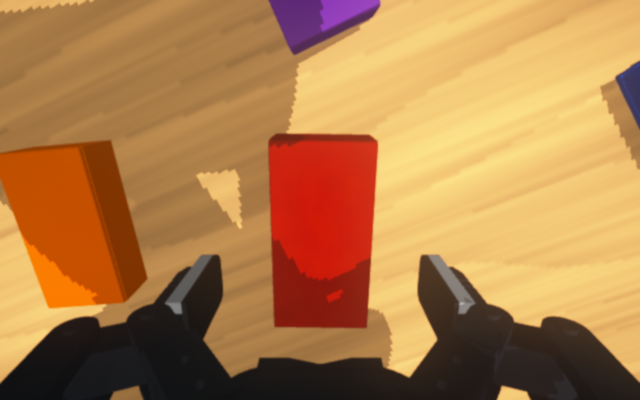

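The wrist view shows the cover centred at column 321 between the fingers. The TCP is about 4 mm past the centre along its length, so I'll correct that and go down to z 36.

```bash
python3 -m jog '[{"hand":85,"dx":0.5,"dy":-4,"dz":12,"rx":0,"ry":0,"rz":0},{"hand":85,"dx":0,"dy":0,"dz":12,"rx":0,"ry":0,"rz":0},{"hand":85,"dx":0,"dy":0,"dz":12,"rx":0,"ry":0,"rz":0},{"hand":85,"dx":0,"dy":0,"dz":0,"rx":0,"ry":0,"rz":0},{"hand":85,"dx":0,"dy":0,"dz":0,"rx":0,"ry":0,"rz":0}]';python3 -m jog '[{"hand":60,"dx":0,"dy":0,"dz":0,"rx":0,"ry":0,"rz":0},{"hand":56,"dx":0,"dy":0,"dz":0,"rx":0,"ry":0,"rz":0},{"hand":56,"dx":0,"dy":0,"dz":0,"rx":0,"ry":0,"rz":0}]'; python3 w.py w5
```

```text
clock: 2.88
position: [505.2, -317.6, 37.0]
ee_rot: [0.833, 0.554, 0.001, 0.001]
contact_force: [-0.7, -0.0, -1.1]
gripper_width: 85.0
clock: 3.13
position: [504.9, -317.4, 36.6]
ee_rot: [0.833, 0.554, 0.001, 0.001]
contact_force: [-0.2, 0.4, 0.6]
gripper_width: 56.2
clock 3.1333 pos [ 504.9 -317.4   36.6] yaw x 67.26 tilt [ 2.1e-03 -8.0e-04 -1.0e+00] F [-0.18  0.39  0.55] w 56.2
```

View pics/w5.png

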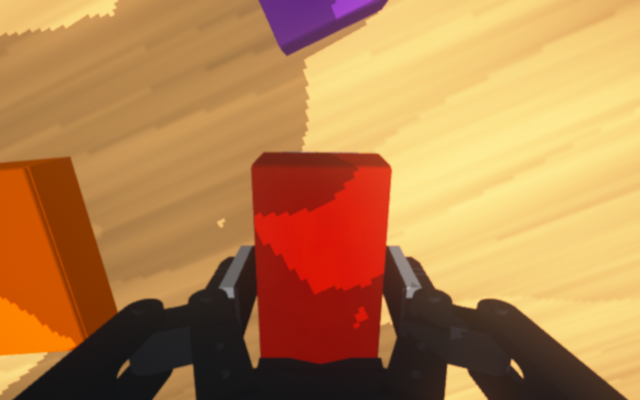

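The picture shows the pads on either side of the cover at columns 247 and 395, with even gaps. Next I'll close.

```bash
python3 -m jog '[{"hand":52,"dx":0,"dy":0,"dz":0,"rx":0,"ry":0,"rz":0},{"hand":45,"dx":0,"dy":0,"dz":0,"rx":0,"ry":0,"rz":0},{"hand":45,"dx":0,"dy":0,"dz":0,"rx":0,"ry":0,"rz":0},{"hand":45,"dx":0,"dy":0,"dz":0,"rx":0,"ry":0,"rz":0},{"hand":45,"dx":0,"dy":0,"dz":0,"rx":0,"ry":0,"rz":0}]';python3 -m jog '[{"hand":40,"dx":0,"dy":0,"dz":0,"rx":0,"ry":0,"rz":0},{"hand":40,"dx":0,"dy":0,"dz":-2,"rx":0,"ry":0,"rz":0},{"hand":40,"dx":0,"dy":0,"dz":-3,"rx":0,"ry":0,"rz":0},{"hand":40,"dx":0,"dy":0,"dz":-5,"rx":0,"ry":0,"rz":0},{"hand":40,"dx":0,"dy":0,"dz":-5,"rx":0,"ry":0,"rz":0}]'; python3 -m jog '[{"hand":40,"dx":0,"dy":0,"dz":-10,"rx":0,"ry":0,"rz":0},{"hand":40,"dx":0,"dy":0,"dz":-10,"rx":0,"ry":0,"rz":0},{"hand":40,"dx":0,"dy":0,"dz":-15,"rx":0,"ry":0,"rz":0},{"hand":40,"dx":0,"dy":0,"dz":-5,"rx":0,"ry":0,"rz":0},{"hand":40,"dx":0,"dy":0,"dz":0,"rx":0,"ry":0,"rz":0}]'; python3 w.py w6; python3 -c "
from h import *
a=snap('scene','s6');b=snap('side','d6')
A=cv2.resize(a['img'][170:260,170:310],(560,360));B=cv2.resize(b['img'][90:200,330:440],(360,360))
cv2.imwrite('pics/c6.png',cv2.resize(np.hstack([A,B]),(800,313))[:,:,::-1])"
```

```text
clock: 3.6
position: [504.7, -317.3, 36.1]
ee_rot: [0.833, 0.554, 0.0, 0.001]
contact_force: [-0.1, 0.4, 5.3]
gripper_width: 48.9
clock: 4.02
position: [503.7, -316.9, 50.1]
ee_rot: [0.833, 0.554, -0.0, -0.001]
contact_force: [-0.7, 0.1, -1.1]
gripper_width: 48.7
clock: 4.43
position: [505.5, -317.5, 92.7]
ee_rot: [0.833, 0.554, 0.001, 0.002]
contact_force: [0.4, 0.5, -1.0]
gripper_width: 48.7
clock 4.4333 pos [ 505.5 -317.5   92.7] yaw x 67.26 tilt [ 0.0045 -0.0017 -1.    ] F [ 0.43  0.53 -0.99] w 48.7
```

View pics/c6.png

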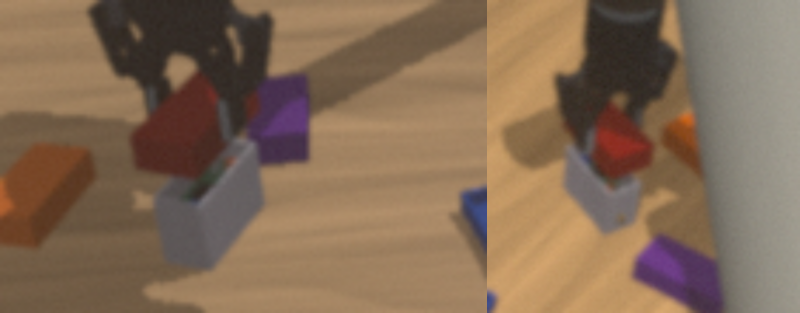

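View pics/w6.png

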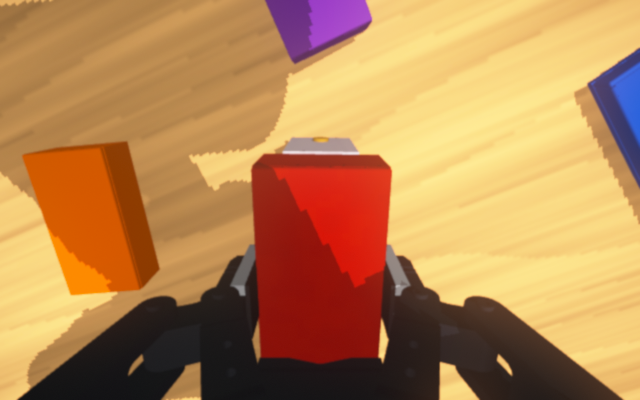

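The scene crop shows the cover off and in the jaws, and the housing standing open with its board visible. The wrist view shows the grasp centred and not slipped. I'll lift and carry over to the tray.

```bash
python3 -m jog '[{"hand":40,"dx":0,"dy":0,"dz":-20,"rx":0,"ry":0,"rz":0},{"hand":40,"dx":0,"dy":0,"dz":-20,"rx":0,"ry":0,"rz":0},{"hand":40,"dx":15,"dy":-2.3,"dz":0,"rx":0,"ry":0,"rz":0},{"hand":40,"dx":25,"dy":-3.8,"dz":0,"rx":0,"ry":0,"rz":0},{"hand":40,"dx":34,"dy":-5.2,"dz":0,"rx":0,"ry":0,"rz":0}]'; python3 -m jog '[{"hand":40,"dx":34,"dy":-5.2,"dz":0,"rx":0,"ry":0,"rz":0},{"hand":40,"dx":34,"dy":-5.2,"dz":0,"rx":0,"ry":0,"rz":0},{"hand":40,"dx":34,"dy":-5.2,"dz":0,"rx":0,"ry":0,"rz":0},{"hand":40,"dx":34,"dy":-5.2,"dz":0,"rx":0,"ry":0,"rz":0},{"hand":40,"dx":34,"dy":-5.2,"dz":0,"rx":0,"ry":0,"rz":0}]'; python3 -m jog '[{"hand":40,"dx":25,"dy":-3.8,"dz":0,"rx":0,"ry":0,"rz":0},{"hand":40,"dx":20,"dy":-3,"dz":0,"rx":0,"ry":0,"rz":0},{"hand":40,"dx":15,"dy":-2.5,"dz":0,"rx":0,"ry":0,"rz":0},{"hand":40,"dx":0,"dy":0,"dz":0,"rx":0,"ry":0,"rz":-0.06},{"hand":40,"dx":0,"dy":0,"dz":0,"rx":0,"ry":0,"rz":-0.11}]'; python3 -m jog '[{"hand":40,"dx":0,"dy":0,"dz":0,"rx":0,"ry":0,"rz":-0.11},{"hand":40,"dx":0,"dy":0,"dz":0,"rx":0,"ry":0,"rz":-0.11},{"hand":40,"dx":0,"dy":0,"dz":0,"rx":0,"ry":0,"rz":-0.11},{"hand":40,"dx":0,"dy":0,"dz":0,"rx":0,"ry":0,"rz":-0.11},{"hand":40,"dx":0,"dy":0,"dz":0,"rx":0,"ry":0,"rz":-0.06}]'; python3 -m jog '[{"hand":40,"dx":0,"dy":0,"dz":0,"rx":0,"ry":0,"rz":0}]'; python3 w.py w7
```

```text
clock: 5.0
position: [521.7, -244.9, 129.6]
ee_rot: [0.834, 0.552, -0.0, -0.0]
contact_force: [0.8, 0.8, -1.2]
gripper_width: 49.3
clock: 5.42
position: [563.7, -76.0, 129.4]
ee_rot: [0.833, 0.554, -0.001, -0.0]
contact_force: [1.0, 0.4, -2.1]
gripper_width: 48.9
clock: 5.83
position: [578.5, -17.8, 129.4]
ee_rot: [0.781, 0.624, -0.001, -0.0]
contact_force: [0.4, -0.6, -1.2]
gripper_width: 48.8
clock: 6.25
position: [578.3, -19.1, 129.5]
ee_rot: [0.603, 0.798, -0.001, -0.001]
contact_force: [-0.1, -0.1, -0.4]
gripper_width: 49.7
clock: 6.33
position: [578.3, -19.1, 129.6]
ee_rot: [0.604, 0.797, -0.001, -0.001]
contact_force: [0.0, -1.2, 0.5]
gripper_width: 48.8
clock 6.3333 pos [578.3 -19.1 129.6] yaw x 105.65 tilt [-1.6e-03 -3.0e-04 -1.0e+00] F [ 0.04 -1.18  0.46] w 48.8
```

View pics/w7.png

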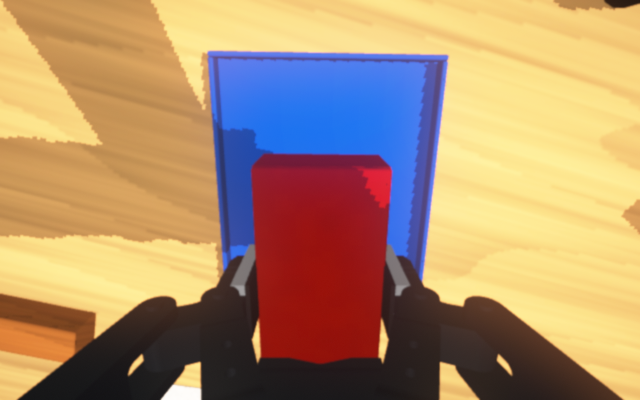

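The picture shows the cover held over the tray, with the tray rims at columns 222 and 435 and parallel to the cover. I'll shift about 3 mm and lower.

```bash
python3 -m jog '[{"hand":40,"dx":2.7,"dy":3.6,"dz":20,"rx":0,"ry":0,"rz":0},{"hand":40,"dx":0,"dy":0,"dz":28,"rx":0,"ry":0,"rz":0},{"hand":40,"dx":0,"dy":0,"dz":28,"rx":0,"ry":0,"rz":0},{"hand":40,"dx":0,"dy":0,"dz":18,"rx":0,"ry":0,"rz":0},{"hand":40,"dx":0,"dy":0,"dz":8,"rx":0,"ry":0,"rz":0}]'; python3 -m jog '[{"hand":40,"dx":0,"dy":0,"dz":4,"rx":0,"ry":0,"rz":0},{"hand":40,"dx":0,"dy":0,"dz":3,"rx":0,"ry":0,"rz":0},{"hand":40,"dx":0,"dy":0,"dz":2,"rx":0,"ry":0,"rz":0},{"hand":40,"dx":0,"dy":0,"dz":1,"rx":0,"ry":0,"rz":0},{"hand":40,"dx":0,"dy":0,"dz":0,"rx":0,"ry":0,"rz":0}]'; python3 w.py w8
```

```text
clock: 6.8
position: [579.3, -15.7, 25.1]
ee_rot: [0.605, 0.796, -0.002, -0.002]
contact_force: [-0.3, 0.8, -1.7]
gripper_width: 48.7
clock: 7.22
position: [582.1, -15.0, 19.2]
ee_rot: [0.604, 0.797, 0.001, 0.001]
contact_force: [0.6, 0.2, -0.5]
gripper_width: 48.7
clock 7.2167 pos [582.1 -15.   19.2] yaw x 105.62 tilt [ 1.7e-03  4.0e-04 -1.0e+00] F [ 0.56  0.15 -0.55] w 48.7
```

View pics/w8.png

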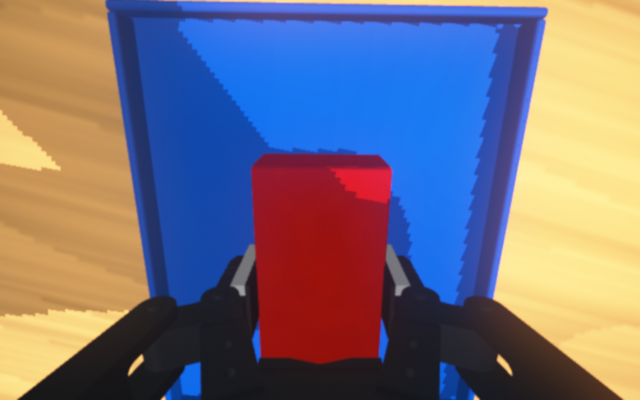

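The cover is still centred in the tray, about 12 mm above the floor. I'll creep down while watching the force.

```bash
python3 -m jog '[{"hand":40,"dx":0,"dy":0,"dz":3,"rx":0,"ry":0,"rz":0},{"hand":40,"dx":0,"dy":0,"dz":3,"rx":0,"ry":0,"rz":0},{"hand":40,"dx":0,"dy":0,"dz":2,"rx":0,"ry":0,"rz":0},{"hand":40,"dx":0,"dy":0,"dz":1,"rx":0,"ry":0,"rz":0},{"hand":40,"dx":0,"dy":0,"dz":0,"rx":0,"ry":0,"rz":0}]'; python3 -m jog '[{"hand":40,"dx":0,"dy":0,"dz":0.7,"rx":0,"ry":0,"rz":0},{"hand":40,"dx":0,"dy":0,"dz":0,"rx":0,"ry":0,"rz":0}]'; python3 -m jog '[{"hand":40,"dx":0,"dy":0,"dz":0.7,"rx":0,"ry":0,"rz":0},{"hand":40,"dx":0,"dy":0,"dz":0,"rx":0,"ry":0,"rz":0}]'
```

```text
clock: 7.68
position: [581.2, -15.2, 8.9]
ee_rot: [0.604, 0.797, -0.0, -0.0]
contact_force: [-0.2, -0.7, -1.0]
gripper_width: 49.0
clock: 7.85
position: [581.5, -15.2, 8.5]
ee_rot: [0.604, 0.797, -0.0, -0.0]
contact_force: [-0.4, 0.1, -0.3]
gripper_width: 49.1
clock: 8.02
position: [581.5, -15.2, 7.9]
ee_rot: [0.604, 0.797, -0.0, -0.0]
contact_force: [-0.6, -1.0, -0.4]
gripper_width: 49.1
```

```bash
python3 -m jog '[{"hand":40,"dx":0,"dy":0,"dz":0.6,"rx":0,"ry":0,"rz":0},{"hand":40,"dx":0,"dy":0,"dz":0,"rx":0,"ry":0,"rz":0}]'; python3 -m jog '[{"hand":40,"dx":0,"dy":0,"dz":0.5,"rx":0,"ry":0,"rz":0},{"hand":40,"dx":0,"dy":0,"dz":0,"rx":0,"ry":0,"rz":0}]'
```

```text
clock: 8.18
position: [581.5, -15.2, 7.3]
ee_rot: [0.604, 0.797, -0.0, -0.0]
contact_force: [0.5, 0.2, -1.6]
gripper_width: 49.0
clock: 8.35
position: [581.5, -15.1, 7.1]
ee_rot: [0.604, 0.797, 0.0, 0.0]
contact_force: [-0.5, 0.5, 1.1]
gripper_width: 49.1
```

```bash
python3 -m jog '[{"hand":40,"dx":0,"dy":0,"dz":0.4,"rx":0,"ry":0,"rz":0},{"hand":40,"dx":0,"dy":0,"dz":0,"rx":0,"ry":0,"rz":0}]'; python3 -m jog '[{"hand":40,"dx":0,"dy":0,"dz":0,"rx":0,"ry":0,"rz":0}]'
```

```text
clock: 8.52
position: [581.6, -15.1, 7.1]
ee_rot: [0.604, 0.797, 0.0, 0.0]
contact_force: [-2.9, -0.1, 4.2]
gripper_width: 49.0
clock: 8.6
position: [581.6, -15.1, 7.1]
ee_rot: [0.604, 0.797, 0.0, 0.0]
contact_force: [-2.0, 0.3, 4.7]
gripper_width: 48.9
```

There's firm contact: +4.7 N with the height stalled at 7.1 mm, which matches the underside being on the floor. Next I'll release slowly and withdraw straight up.

```bash
python3 -m jog '[{"hand":50,"dx":0,"dy":0,"dz":0,"rx":0,"ry":0,"rz":0},{"hand":54,"dx":0,"dy":0,"dz":0,"rx":0,"ry":0,"rz":0},{"hand":60,"dx":0,"dy":0,"dz":0,"rx":0,"ry":0,"rz":0},{"hand":70,"dx":0,"dy":0,"dz":0,"rx":0,"ry":0,"rz":0},{"hand":80,"dx":0,"dy":0,"dz":0,"rx":0,"ry":0,"rz":0}]'; python3 -m jog '[{"hand":80,"dx":0,"dy":0,"dz":0,"rx":0,"ry":0,"rz":0},{"hand":80,"dx":0,"dy":0,"dz":-3,"rx":0,"ry":0,"rz":0},{"hand":80,"dx":0,"dy":0,"dz":-8,"rx":0,"ry":0,"rz":0},{"hand":80,"dx":0,"dy":0,"dz":-15,"rx":0,"ry":0,"rz":0},{"hand":80,"dx":0,"dy":0,"dz":-20,"rx":0,"ry":0,"rz":0}]'; python3 -m jog '[{"hand":80,"dx":0,"dy":0,"dz":-35,"rx":0,"ry":0,"rz":0},{"hand":80,"dx":0,"dy":0,"dz":-38,"rx":0,"ry":0,"rz":0},{"hand":80,"dx":0,"dy":0,"dz":-38,"rx":0,"ry":0,"rz":0},{"hand":80,"dx":0,"dy":0,"dz":-30,"rx":0,"ry":0,"rz":0},{"hand":80,"dx":0,"dy":0,"dz":0,"rx":0,"ry":0,"rz":0}]'; python3 w.py w9; python3 -c "
from h import *
a=snap('scene','s9');b=snap('side','d9')
# cover depth heights
d=np.load('pics/w9.npz');h=cv2.cvtColor(d['img'],cv2.COLOR_RGB2HSV);m=((h[...,0]<5)|(h[...,0]>172))&(h[...,1]>170)&(h[...,2]>90);k,l,s,_=cv2.connectedComponentsWithStats(m.astype(np.uint8));i=1+s[1:,4].argmax()
ys,xs=np.nonzero(l==i);z=d['depth'][ys,xs];K=d['intrinsics'];W=(np.c_[(xs-K[0,2])/K[0,0]*z,(ys-K[1,2])/K[1,1]*z,z]-d['t'])@d['R']
t=W[W[:,2]>28];A=np.c_[t[:,:2]-t[:,:2].mean(0),np.ones(len(t))];print('plane',np.linalg.lstsq(A,t[:,2],rcond=None)[0],cv2.minAreaRect(t[:,:2].astype(np.float32)))
cv2.imwrite('pics/c9.png',np.hstack([cv2.resize(a['img'][160:300,150:490],(400,300)),cv2.resize(b['img'][100:330,180:440],(400,300))])[:,:,::-1])"
```

```text
clock: 9.02
position: [581.5, -15.2, 6.1]
ee_rot: [0.604, 0.797, -0.0, -0.0]
contact_force: [-0.5, 0.7, 0.5]
gripper_width: 79.6
clock: 9.43
position: [580.6, -15.3, 52.2]
ee_rot: [0.604, 0.797, -0.001, -0.001]
contact_force: [0.1, 0.2, 0.3]
gripper_width: 79.7
clock: 9.85
position: [585.5, -14.9, 202.3]
ee_rot: [0.604, 0.797, 0.005, 0.006]
contact_force: [0.8, -0.1, 1.4]
gripper_width: 79.8
clock 9.85 pos [585.5 -14.9 202.3] yaw x 105.71 tilt [ 0.0159  0.0013 -0.9999] F [ 0.82 -0.06  1.42] w 79.8
plane [-0.11375856 -0.0384682  35.88932471] ((571.1160278320312, -18.550060272216797), (121.7355728149414, 48.11666488647461), 14.793498039245605)
```

View pics/c9.png

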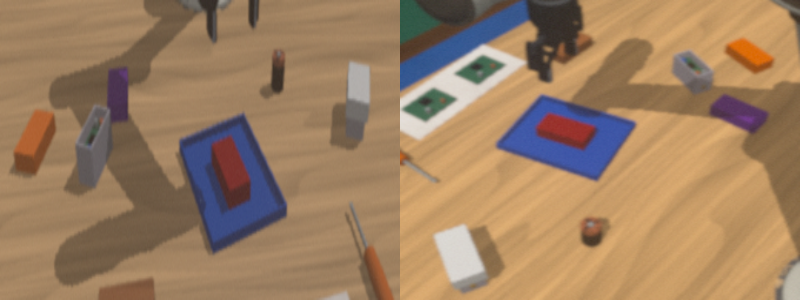

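View pics/w9.png

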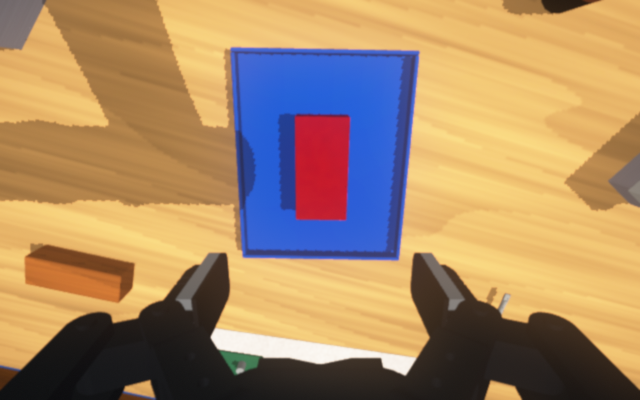

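The views show the red cover lying flat in mid-tray at (322,167) in the wrist view, and the housing and white radio standing. The plane fit had outliers (a 122 mm extent), so I'll recheck it robustly after settling, along with the housing position.

```bash
python3 -m jog '[{"hand":80,"dx":0,"dy":0,"dz":0,"rx":0,"ry":0,"rz":0},{"hand":80,"dx":0,"dy":0,"dz":0,"rx":0,"ry":0,"rz":0},{"hand":80,"dx":0,"dy":0,"dz":0,"rx":0,"ry":0,"rz":0}]'; python3 w.py w10; python3 -c "
from h import *
d=np.load('pics/w10.npz');h=cv2.cvtColor(d['img'],cv2.COLOR_RGB2HSV);m=(((h[...,0]<5)|(h[...,0]>172))&(h[...,1]>170)&(h[...,2]>90)).astype(np.uint8);k,l,s,_=cv2.connectedComponentsWithStats(m);i=1+s[1:,4].argmax()
q=cv2.erode((l==i).astype(np.uint8),np.ones((9,9)))
ys,xs=np.nonzero(q);z=d['depth'][ys,xs];K=d['intrinsics'];W=(np.c_[(xs-K[0,2])/K[0,0]*z,(ys-K[1,2])/K[1,1]*z,z]-d['t'])@d['R']
A=np.c_[W[:,:2]-W[:,:2].mean(0),np.ones(len(W))];print('plane',np.linalg.lstsq(A,W[:,2],rcond=None)[0],np.percentile(W[:,2],[2,50,98]),W.mean(0))
for a,b,bx in [('s6','s9',0)]:
  A=np.load('pics/s6.npz')['img'].astype(int);B=np.load('pics/s9.npz')['img'].astype(int);D=abs(A-B).sum(2)
  print('housing base diff',D[225:246,212:240].mean(),'white diff',D[185:225,440:470].mean())
"
```

```text
clock: 10.25
position: [580.9, -15.3, 192.0]
ee_rot: [0.604, 0.797, -0.001, -0.001]
contact_force: [-0.0, -0.1, 0.4]
gripper_width: 79.8
clock 10.25 pos [580.9 -15.3 192. ] yaw x 105.63 tilt [-2.7e-03 -6.0e-04 -1.0e+00] F [-0.01 -0.12  0.42] w 79.8
plane [-0.16279364 -0.05490565 36.1990584 ] [33.09305011 34.48987924 36.0024132 ] [579.33134239 -16.35333184  36.1990584 ]
housing base diff 15.144557823129253 white diff 3.9558333333333335
```

```bash
python3 -c "
from h import *
a=[cv2.resize(np.load(f'pics/{n}.npz')['img'][195:255,195:265],(400,343),interpolation=cv2.INTER_CUBIC) for n in ('scene0','s9')]
cv2.imwrite('pics/c10.png',np.hstack(a)[:,:,::-1])"
```

```text
(no output)
```

View pics/c10.png

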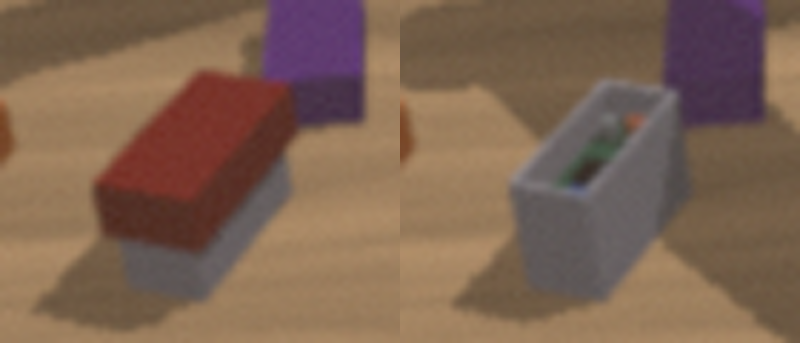

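Before and after, the housing's base corners are at the same crop pixels (front corner about (205,298) in both), so it hasn't moved. I'll hand the job in.

```bash
python3 -c "
from bench import arm
print(arm.job_done())"
```

```text
the job is handed in; nothing more can be done
None
```

The red cover is off its housing and lying flat, open side down, in the middle of the blue tray. I lowered it until it touched the floor (about 4.7 N) before opening the jaws, so it did not drop. The job was handed in at about 10.3 s of the 34 s, with the gripper raised clear.

**Cover:** the median height of its top is 34.5 mm, against 34 mm expected. Heights spread only about 3 mm across it, so I take it as flat. Two plane fits showed a slope, which I put down to stray depth readings. I did not refit without them.

**Housing:** its base corners are at the same pixels before and after, so it has not moved. A pixel comparison between the lift and the end did change around its base, which I put down to the arm's shadow.

**White radio:** the same comparison showed almost no change there.

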